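# Top up the ring rack, hold the setting ring over the bore comparator

## Task

Get the ring-checking station ready: put the loose bearing ring into the one empty nest of the ring rack, fully down and released, without disturbing the rings already there. Then carry the small setting ring over the gauges to the bore comparator and hold it level and centred just above the measuring plug, about 10 mm clear, and finish there still holding it: the feelers have to be drawn in before it goes on, so nothing may touch the comparator. Do not knock against the gauges or move the other things on the bench.

Things in the scene. Friction and masses are not known exactly. Their poses are not given: they have to be found in the camera images.
- loose_ring_center (a point): centre (half-way up) of the loose bearing ring: plain grey steel, 60 mm across, 20 mm high, bore 45 mm, the same as the rings in the rack. It lies flat on the bench in the gap between slide_gauge_b and frame_gauge, either nearer to or farther from the robot than the setting ring; z axis up
- setting_ring_center (a point): centre (half-way up) of the setting ring: the small ring, light grey steel, 50 mm across, 16 mm high, bore 35 mm; lies flat on the bench in the same gap; z axis up
- rack_ring_a_center (a point): centre (half-way up) of one of the three rings already in the rack (60 mm across, 20 mm high); it may be in any nest
- rack_ring_b_center (a point): centre of another of the three rings already in the rack
- rack_ring_c_center (a point): centre of the last of the three rings already in the rack
- ring_rack: fixed black plastic plate 80 x 302 mm on pillars, upper face 86 mm above the bench, behind slide_gauge_b. Origin on the bench under its middle, y along its row of 4 nests: round blind holes 62.5 mm wide, 6 mm deep, chamfered 1.5 mm, 74 mm apart. A seated ring stands 14 mm proud, 14 mm from its neighbours: grip it across the row and by its upper 10 mm, as the fingertips must stay above the plate
- nest_1 (a point): centre of the floor of the nest at the end of the rack towards -y (80 mm above the bench); rack axes. The centre of a seated ring lies 10 mm above it
- nest_2 (a point): the same for the second nest from the -y end
- nest_3 (a point): the same for the third nest from the -y end
- nest_4 (a point): the same for the nest at the +y end
- bore_comparator: bench bore comparator, fixed, between slide_gauge_a and slide_gauge_b: grey cast base 165 x 84 mm, a column with a steel ring table (68 mm across, top 85 mm above the bench) and the measuring plug; on the robot's side a dial up to 65 mm high, on the left a small lever with a black ball, up to 75 mm high. Origin on the bench under the plug's axis, z up
- plug_top (a point): centre of the top of the measuring plug, 109 mm above the bench. The plug is an upright steel stub 33 mm wide that stands 24 mm above the ring table; its nose tapers to 20 mm over the last 8 mm
- slide_gauge_b: fixed cast gauge, 150 mm high, about 230 mm along x and 136 mm along y; stands between the two loose rings and the bore comparator; origin on the bench under its middle
- slide_gauge_a: fixed cast gauge of the same size on the right of the bore comparator
- frame_gauge: fixed tall gauge, 276 mm high, about 227 mm along x and 110 mm along y, on the left of the loose rings; origin on the bench under its middle
- gauge_block: bystander: steel block 9 x 35 x 30 mm standing on the bench beside frame_gauge; origin under its middle
- oil_bottle: bystander: oil bottle 46 mm wide and 134 mm high, standing behind frame_gauge; origin under its middle

How it is judged:
On the way:
1. the loose ring sits fully down in the empty nest and is released (((horizontal distance between loose_ring_center and nest_1 below 0.0035 m and z of loose_ring_center in the frame of nest_1 between 0.0075 and 0.0125 m) or (horizontal distance between loose_ring_center and nest_2 below 0.0035 m and z of loose_ring_center in the frame of nest_2 between 0.0075 and 0.0125 m) or (horizontal distance between loose_ring_center and nest_3 below 0.0035 m and z of loose_ring_center in the frame of nest_3 between 0.0075 and 0.0125 m) or (horizontal distance between loose_ring_center and nest_4 below 0.0035 m and z of loose_ring_center in the frame of nest_4 between 0.0075 and 0.0125 m)) and angle between loose_ring_center's own z axis and vertical below 0.05 rad and contact force between loose_ring and the fingers below 0.05 N), for 0.2 s.
At the end, for the whole second after the job is handed in: Loose ring released, flat on a nest's floor; rack rings within 6 mm, bystanders within 20 mm of their starts. Setting ring gripped (over 1 N), at rest, level within 0.1 rad, within 5 mm of the plug's axis, underside 3 to 20 mm above the plug's top, not touching the comparator (all of step 1 and horizontal distance between setting_ring_center and plug_top below 0.005 m and z of setting_ring_center in the frame of plug_top between 0.011 and 0.028 m and angle between setting_ring_center's own z axis and vertical below 0.1 rad and contact force between setting_ring and the fingers above 1 N and contact force between setting_ring and bore_comparator below 0.05 N and linear speed of setting_ring below 0.02 m/s and distance of each of rack_ring_a_center, rack_ring_b_center, rack_ring_c_center from where it was at the start of the episode below 0.006 m and distance of each of gauge_block, oil_bottle from where it was at the start of the episode below 0.02 m); the arm keeps its last pose, push and grip.
It fails at once if a ring already in the rack is moved by more than 8 mm (distance of any of rack_ring_a_center, rack_ring_b_center, rack_ring_c_center from where it was at the start of the episode above 0.008 m).
It fails at once if the bore comparator is touched (over 0.5 N) (contact force between bore_comparator and anything else above 0.5 N).
It fails at once if a slide gauge or the frame gauge is knocked (over 3 N) ((contact force between slide_gauge_a and the arm above 3 N or contact force between slide_gauge_a and the fingers above 3 N or contact force between slide_gauge_a and loose_ring above 3 N or contact force between slide_gauge_a and setting_ring above 3 N) or (contact force between slide_gauge_b and the arm above 3 N or contact force between slide_gauge_b and the fingers above 3 N or contact force between slide_gauge_b and loose_ring above 3 N or contact force between slide_gauge_b and setting_ring above 3 N) or (contact force between frame_gauge and the arm above 3 N or contact force between frame_gauge and the fingers above 3 N or contact force between frame_gauge and loose_ring above 3 N or contact force between frame_gauge and setting_ring above 3 N)).
It fails at once if a bystander is moved by more than 20 mm (distance of any of gauge_block, oil_bottle from where it was at the start of the episode above 0.02 m).
It also fails if it takes over 61 s, if anything falls off the work surface, if the arm or the gripper's body presses on something with over 40 N, if the wrist force passes 120 N, or if a joint passes its speed limit or range.

## Robot

A 6-joint arm with a two-finger parallel gripper is mounted at the origin on the work surface; the furniture and walls round the work are solid. World frame = base frame: x ahead of the robot, y to its left, z up, the work surface at z = 0. Lengths are in m, angles in rad, forces in N, time in s.
With the tool pointing down it reaches from about 0.275 to 0.725 m from the base axis. Payload 5.6 kg.
Tool frame: the origin (TCP) lies at the very end of the fingers, on their centre line; the grasp point (between the pads) lies 19 mm behind it; z points along the fingers, y is the line along which they close (so a half turn about z gives the same grasp; the last joint's range is limited). The gripper opens to 85 mm and grips with 20 to 120 N. Pads are 22 mm wide; open, the fingers measure 114 mm over their backs; the gripper's body (76 mm by 85 mm) begins 54 mm behind the grasp point. The pads swing forward as they close: fully open they stand 13 mm farther back than shut.
Start: joints at [1.512, 0.255, 0.108, 0, -1.424, -0.285], TCP at [0.185, 0.518, 0.231] pointing down, gripper open.
Joint ranges: [-2.95, 2.95], [-1.21, 1.97], [-1.09, 1.5], [-2.87, 1.71], [-2.94, -0.07], [-3.05, 3.05]. Speed limits (rad/s): [2.57, 2.57, 3.14, 3.14, 3.14, 3.14].

## Interface

Orientations are given as a rotation vector (axis times angle).
In Python, from station import readout, vision, r, nets gives the robot as it stands.
- The arm moves only by the tool arm_command, never from a script. Its arguments are lists of equal length, an entry for each row: "translation": the shift along the tool's x, y, z in units of 0.15 m (1.0 is 0.15 m), a list of three; "spin": the turn about the tool's z in units of 2 pi rad (1.0 is 2 pi rad). In form: {"translation": [[dx, dy, dz], ...], "spin": [spin, ...]}. A call has 1 to 20 rows; each row is the pose to reach, as a shift and turn from the pose commanded when the call began, along the tool's axes at that moment, turning the shorter way round; what a row does not reach only later rows make up. A row lasts 1/8 s, in which the tool goes at most 62.5 mm and 10.7 degrees, less where a joint would pass 70% of its speed; a pose out of reach is approached as far as the arm can. A call with a number of a shift or a turn outside -1 to 1 is refused whole. A call with a gripper value outside its range is refused whole. "hand" is the opening, from -1 (shut) to 1 (fully open), set as the call begins (left out, the last holds). The fingers move at their own pace and stop on an object; "force" is the grip in N (left out, the last holds). Time passes only in rows, so rows that repeat a pose let the fingers close. It gives the time, the measured TCP pose, the force, the opening and the grip force at its end, in the units of the state.
- readout.sense(): the state, without advancing time (a new reading comes with each control period).
- vision.grab_frame(name): name is "scene" or "top" or "wrist"; returns the picture (384x512x3 uint8, red, green, blue); there is no depth.
- vision.camera_params(name): a dict with "intrinsics" (3x3 intrinsics, pixels), "extrinsics" (4x4, takes a point from world to camera coordinates). Camera axes: x right, y down, z forward; pixel columns grow to the right and rows downward; lengths in m; the calibration is good to about 2 mm. A picture is of the moment at which its call begins: read the wrist's pose just before it. camera_params takes no time and is no camera call; for the wrist camera it gives the pose at the moment of the call.
- r.job_done(): hands the job in; it is judged then, once.
Trained networks look in the newest picture that a camera, given by its name, has taken for a name from the list of things; names that differ only in an ending like _2 or _b are one class to them, and where a whole thing is asked for, a point or a joint stands for the part that bears it (a point fixed in the world has none). Each returns a list of dicts, best first, with "conf" (0 to 1); they miss things now and then, are a little off and sometimes report something else, mostly with a low value. They report only what shows in the picture. A call takes as long as a camera call.
- nets.outline_of(camera, thing): "pixels" (384x512 bool, what is visible of it) and "centre" ([column, row] in pixels, amid what is visible of it).
The state is a dict: "clock": time; "joints": joint angles; "joint_vel": joint speeds; "tau": joint torques, N m; "tool_pos": TCP position; "ee_rot": TCP orientation; "ft_force": force on the tool from outside, world axes, zero at the start; "torque": the same for the moment, N m; "width": finger opening in m; "grasp_force": force on a finger pad.
Only numpy, scipy, OpenCV 4.12 (cv2) and the standard library are available. Lean on these libraries where they do the work, as an engineer would, in place of code of your own. Each camera call takes 0.05 s, during which the arm holds its last target. There are 200 camera calls.

## Working session

There is one attempt and no reset: what is moved stays moved. The work goes in short steps, Python scripts to look and compute and a tool call to move; the robot and the scene stay as the last step left them, time stands still between calls to the robot, and variables do not carry over. Pictures are saved under pics/ and viewed, at most 10 in all, crops included, and the job is handed in when it is done.

Besides the shell and the picture viewer there is one more tool, called after "Request:" as name(argument=value, ...), one argument or row to a line, values as JSON. arm_command: Moves the arm, as the interface text tells. Shifts and turns lie within -1 to 1; 1 stands for 0.15 m of shift or 2 pi rad of turn. Its arguments: {"type":"object","properties":{"translation":{"type":"array","items":{"type":"array","items":{"type":"number"}}},"spin":{"type":"array","items":{"type":"number"}},"hand":{"type":"number"},"force":{"type":"number"}},"required":["translation","spin"]}

```bash
mkdir -p pics; ls; python3 - <<'E'
from station import readout, vision, r, nets
import cv2, numpy as np
s=readout.sense(); print(s['clock'],s['tool_pos'],s['ee_rot'],s['width'])
ims=[]
for n in ['scene','top','wrist']:
    im=vision.grab_frame(n); p=vision.camera_params(n); E=np.array(p['extrinsics'])
    print(n,np.round(p['intrinsics'],1).tolist(),'pos',np.round(-E[:3,:3].T@E[:3,3],3)); print(np.round(E[:3,:3],3).tolist())
    cv2.imwrite(f'pics/{n}0.png',im[:,:,::-1]); ims.append(im)
    for t in ['loose_ring_center','setting_ring_center','ring_rack','bore_comparator','slide_gauge_b','frame_gauge','oil_bottle','gauge_block']:
        if n=='wrist' and t not in('loose_ring_center','setting_ring_center'): continue
        for d in nets.outline_of(n,t)[:4]: print(n,t,round(d['conf'],2),np.round(d['centre'],1),d['pixels'].sum())
m=np.zeros((600,800,3),np.uint8)
m[:300,:400]=cv2.resize(ims[0],(400,300)); m[:300,400:]=cv2.resize(ims[2],(400,300));
cv2.imwrite('pics/m0.png',m[:300,:,::-1])
E
```

```text
pics
0.0 [0.18517279 0.51736196 0.23040459] [ 3.09341479e+00 -5.37243989e-01 -4.27914461e-04] 0.08554142540601946
scene [[421.7, 0.0, 255.5], [0.0, 421.7, 186.2], [0.0, 0.0, 1.0]] pos [-0.093 -0.652  0.892]
[[0.657, -0.754, -0.001], [-0.527, -0.458, -0.716], [0.54, 0.471, -0.698]]
scene loose_ring_center 0.58 [196.9 199.1] 210
scene setting_ring_center 0.57 [207.3 178.1] 170
scene ring_rack 0.57 [302.3 175.9] 1893
scene bore_comparator 0.65 [282.9 258.6] 2327
scene oil_bottle 0.62 [304.3 173.5] 2039
scene oil_bottle 0.55 [202.6 126.9] 351
scene gauge_block 0.47 [180.7 173.3] 97
top [[351.6, 0.0, 257.5], [0.0, 351.6, 194.5], [0.0, 0.0, 1.0]] pos [ 0.321 -0.088  1.148]
[[0.018, -1.0, 0.002], [-0.974, -0.018, -0.226], [0.226, 0.002, -0.974]]
top ring_rack 0.74 [279.5 166.9] 2419
top bore_comparator 0.63 [318.1 245.2] 1455
top bore_comparator 0.3 [282.  169.6] 2135
top slide_gauge_b 0.6 [162.4 166.9] 241
top oil_bottle 0.67 [323.2 242.8] 1387
top oil_bottle 0.65 [159.6 166.3] 252
top gauge_block 0.6 [180.9 218.6] 44
top gauge_block 0.42 [213.8 231.9] 179
wrist [[319.5, 0.0, 250.2], [0.0, 319.5, 192.6], [0.0, 0.0, 1.0]] pos [0.261 0.49  0.374]
[[-0.337, -0.941, -0.002], [-0.893, 0.319, 0.318], [-0.299, 0.109, -0.948]]
```

View pics/top0.png

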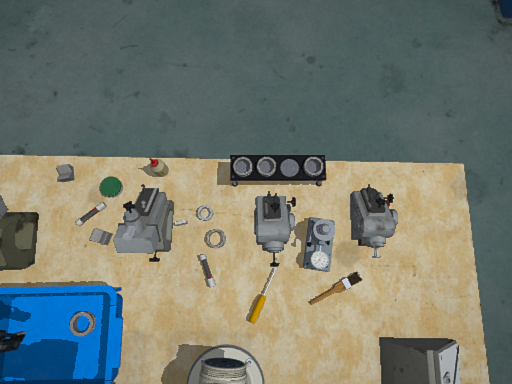

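View pics/m0.png

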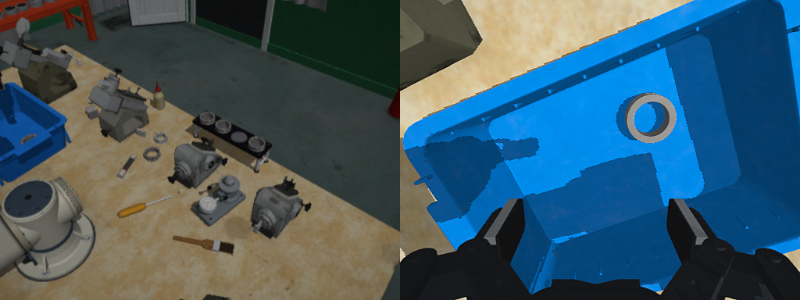

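```bash
cat > h.py <<'E'
from station import readout, vision, r, nets
import cv2, numpy as np
def ray(n,uv,z,p=None):
    p=p or vision.camera_params(n); E=np.array(p['extrinsics']);K=np.array(p['intrinsics'])
    c=-E[:3,:3].T@E[:3,3]; d=E[:3,:3].T@np.linalg.inv(K)@np.array([uv[0],uv[1],1.])
    return c+d*(z-c[2])/d[2]
def proj(n,P,p=None):
    p=p or vision.camera_params(n); E=np.array(p['extrinsics']);K=np.array(p['intrinsics'])
    q=K@(E[:3,:3]@np.array(P)+E[:3,3]); return q[:2]/q[2]
E
python3 - <<'E'
from h import *
for nm,uv,z in [('set',(205,213),.016),('loose',(215,239),.02),('n4',(243,167),.1),('n3',(266,166.5),.1),('n2',(290,168),.086),('n1',(314,166.5),.1),('plug',(320,230),.109),('gb',(272,222),.1),('fg',(147,222),.1),('block',(180.5,221),.03),('bottle',(158,167),.08)]:
    print(nm,np.round(ray('top',uv,z),3))
im=cv2.imread('pics/top0.png')[145:285,105:345]
cv2.imwrite('pics/c0.png',cv2.resize(im,(792,462),interpolation=cv2.INTER_CUBIC))
E
```

```text
set [0.519 0.085 0.016]
loose [0.434 0.048 0.02 ]
n4 [ 0.652 -0.039  0.1  ]
n3 [ 0.655 -0.11   0.1  ]
n2 [ 0.656 -0.187  0.086]
n1 [ 0.658 -0.26   0.1  ]
plug [ 0.458 -0.273  0.109]
gb [ 0.481 -0.131  0.1  ]
fg [0.474 0.245 0.1  ]
block [0.489 0.16  0.03 ]
bottle [0.653 0.232 0.08 ]
```

View pics/c0.png

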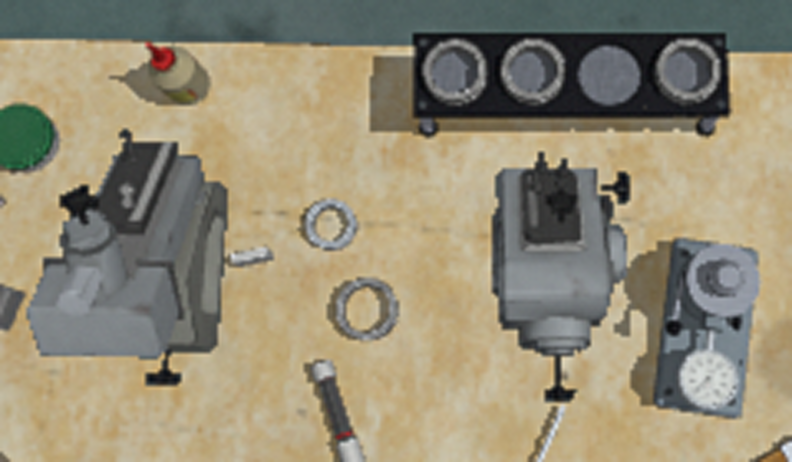

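The top view shows the setting ring at (205,213) and the loose ring at (216,239). The empty nest is the third from the left at (290,168), which is nest_2. The plug is near (326,229). I'll raise the arm and turn it first.

Request:
arm_command(
  translation=[
    [0,0,-0.4],
    [0,0,-0.667],
    [0,0,-0.667],
    [0,0,-0.667],
    [0,0,-0.667],
    [0,0,-0.667],
    [0,0,-0.667],
    [0,0,-0.667],
  ],
  spin=[0.02,0.05,0.08,0.11,0.14,0.17,0.195,0.195],
  hand=0.8,
)

```text
clock: 2.05
tool_pos: [0.1854, 0.5178, 0.3313]
ee_rot: [-2.225, 2.218, 0.0]
ft_force: [-0.1, -0.4, 0.9]
width: 0.0768
grasp_force: 0.0
```

Request:
arm_command(
  translation=[
    [0.35,-0.2,0],
    [0.7,-0.4,0],
    [1,-0.6,0],
    [1,-0.6,0],
  ],
  spin=[0,0,0,0],
)

```text
clock: 2.55
tool_pos: [0.2771, 0.3655, 0.3326]
ee_rot: [-2.222, 2.218, 0.001]
ft_force: [-1.0, 0.4, 0.6]
width: 0.0766
grasp_force: 0.0
```

Request:
arm_command(
  translation=[
    [0.35,-0.2,0],
    [0.7,-0.4,0],
    [1,-0.6,0],
    [1,-0.6,0],
  ],
  spin=[0,0,0,0],
)

```text
clock: 3.05
tool_pos: [0.3671, 0.2162, 0.3315]
ee_rot: [-2.221, 2.221, -0.001]
ft_force: [0.0, 1.0, -0.2]
width: 0.0767
grasp_force: 0.0
```

Request:
arm_command(
  translation=[
    [0.35,-0.2,0],
    [0.7,-0.4,0],
    [1,-0.5,0.3],
    [1,-0.5,0.667],
    [1,-0.5,0.667],
    [1,-0.5,0.667],
  ],
  spin=[0,0,0,0,0,0],
)

```text
clock: 3.8
tool_pos: [0.4429, 0.0696, 0.2342]
ee_rot: [-2.224, 2.214, -0.004]
ft_force: [0.6, 0.5, 0.6]
width: 0.0766
grasp_force: 0.0
```

```bash
cat > ring.py <<'E'
from h import *
import sys
def look(name,out,things):
    p=vision.camera_params(name); im=vision.grab_frame(name); cv2.imwrite(out,im[:,:,::-1])
    for t,z in things:
        for d in nets.outline_of(name,t)[:3]:
            m=d['pixels'].astype(np.uint8)
            cs=max(cv2.findContours(m,cv2.RETR_EXTERNAL,cv2.CHAIN_APPROX_NONE)[0],key=len)[:,0,:]
            w=np.array([ray(name,c,z,p)[:2] for c in cs],np.float32)
            hull=cv2.convexHull(w); c,r_=cv2.minEnclosingCircle(hull); 
            e=cv2.fitEllipse(hull) if len(hull)>=5 else None
            print(t,round(d['conf'],2),'px',np.round(d['centre'],1),'circ',np.round(c,4),round(r_,4),'ell',np.round(e[0],4) if e else '',np.round(e[1],4) if e else '',m.sum())
E
python3 - <<'E'
from ring import *
s=readout.sense(); print(s['clock'],s['tool_pos'],s['ee_rot'],s['width'])
look('wrist','pics/w1.png',[('loose_ring_center',.02),('setting_ring_center',.016)])
E
```

```text
3.8 [0.44289836 0.06963031 0.23416288] [-2.22391864  2.21382424 -0.00409379] 0.07659466967288232
loose_ring_center 0.64 px [269.6 151.6] circ [0.4344 0.046 ] 0.0308 ell [0.4347 0.046 ] [0.06   0.0607] 1222
loose_ring_center 0.33 px [40.1 62.6] circ [ 0.6613 -0.0321] 0.0644 ell [ 0.6673 -0.0409] [0.0998 0.1972] 4673
setting_ring_center 0.97 px [180. 180.] circ [0.5172 0.0851] 0.0269 ell [0.5174 0.085 ] [0.0494 0.054 ] 1011
setting_ring_center 0.22 px [23.1 53.7] circ [ 0.7003 -0.0409] 0.0373 ell [ 0.6951 -0.0398] [0.0594 0.0714] 1692
```

View pics/w1.png

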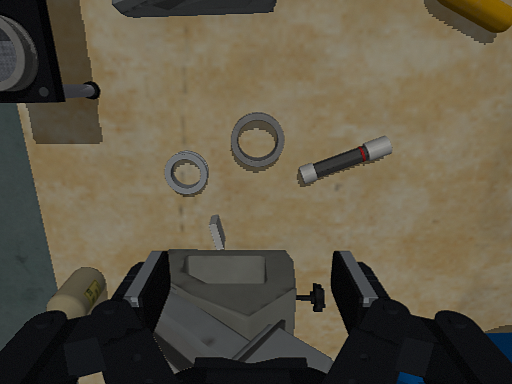

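The rings measure as expected: loose ring at (0.4345, 0.046) and setting ring at (0.5173, 0.085). Next I'll descend on the loose ring.

Request:
arm_command(
  translation=[
    [0.157,0.056,0.2],
    [0.157,0.056,0.5],
    [0.157,0.056,0.8],
    [0.157,0.056,0.8],
  ],
  spin=[0,0,0,0],
)

```text
clock: 4.45
tool_pos: [0.4318, 0.0447, 0.1104]
ee_rot: [2.222, -2.216, -0.002]
ft_force: [-0.7, -0.1, 0.6]
width: 0.0769
grasp_force: 0.0
```

```bash
python3 - <<'E'
from ring import *
s=readout.sense(); print(s['clock'],s['tool_pos'],s['ee_rot'],s['width'])
look('wrist','pics/w2.png',[('loose_ring_center',.02),('setting_ring_center',.016)])
E
```

```text
4.45 [0.43176276 0.04467938 0.11037986] [ 2.22164474 -2.21619842 -0.00242778] 0.07688240527377346
loose_ring_center 0.75 px [245.2 214.2] circ [0.4354 0.0437] 0.0319 ell [0.4347 0.044 ] [0.0596 0.0629] 2802
loose_ring_center 0.54 px [  6.1 127. ] circ [ 0.6074 -0.0086] 0.0099 ell [ 0.6057 -0.0085] [0.0153 0.0191] 383
setting_ring_center 0.61 px [138.6 221.9] circ [0.5163 0.0831] 0.0285 ell [0.5166 0.0826] [0.0484 0.0571] 1793
setting_ring_center 0.6 px [236.5 215. ] circ [0.4349 0.0455] 0.0321 ell [0.4349 0.0457] [0.0608 0.0639] 2756
```

View pics/w2.png

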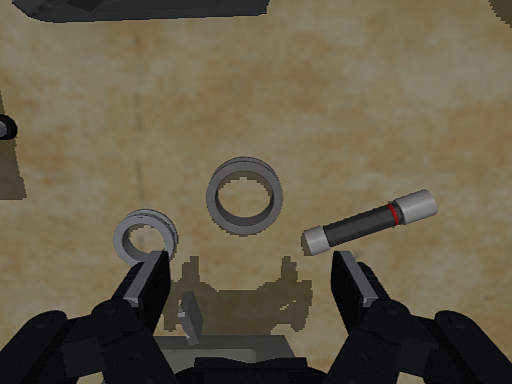

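Request:
arm_command(
  translation=[
    [-0.007,-0.02,0.25],
    [-0.007,-0.02,0.5],
    [-0.007,-0.02,0.65],
    [-0.007,-0.02,0.69],
    [-0.007,-0.02,0.69],
  ],
  spin=[0,0,0,0,0],
)

```text
clock: 5.22
tool_pos: [0.4372, 0.0464, 0.0092]
ee_rot: [-2.222, 2.217, -0.002]
ft_force: [0.4, -0.9, 0.6]
width: 0.077
grasp_force: 0.0
```

Request:
arm_command(
  translation=[
    [0,0,0],
    [0,0,0],
    [0,0,0],
    [0,0,0],
    [0,0,0],
    [0,0,0],
  ],
  spin=[0,0,0,0,0,0],
  hand=-0.2,
  force=50,
)

```text
clock: 5.98
tool_pos: [0.437, 0.0463, 0.0099]
ee_rot: [-2.222, 2.217, -0.002]
ft_force: [-4.4, 1.0, 10.8]
width: 0.0565
grasp_force: 50.6
```

Request:
arm_command(
  translation=[
    [0,0,-0.2],
    [0,0,-0.5],
    [0,0,-0.8],
    [0,0,-1],
    [0,0,-1],
  ],
  spin=[0,0,0,0,0],
)

```text
clock: 6.6
tool_pos: [0.4373, 0.0463, 0.1607]
ee_rot: [-2.219, 2.215, -0.004]
ft_force: [-0.0, 0.0, -2.1]
width: 0.0561
grasp_force: 54.8
```

```bash
python3 - <<'E'
from ring import *
s=readout.sense(); print(s['clock'],s['tool_pos'],s['ee_rot'],s['width'],s['grasp_force'],s['ft_force'])
look('wrist','pics/w3.png',[('loose_ring_center',.165)])
p=vision.camera_params('wrist');t=s['tool_pos']
for z in (0,.01,.02): print(z,np.round(proj('wrist',[t[0],t[1],t[2]+z],p),1),[np.round(proj('wrist',[t[0]+d,t[1],t[2]+z],p),1) for d in(.03,-.03)])
E
```

```text
6.6 [0.43725757 0.04632933 0.1607142 ] [-2.21941538  2.21509312 -0.00374149] 0.05614326789862041 54.75621213787235 [-0.01382332  0.01189812 -2.08661123]
loose_ring_center 0.91 px [247.3 284.7] circ [0.4352 0.0464] 0.0348 ell [0.4356 0.0466] [0.0604 0.0697] 8058
0 [243.6 261. ] [array([183.1, 260.9]), array([304.2, 261.1])]
0.01 [243.2 272.2] [array([178.8, 272.2]), array([307.6, 272.3])]
0.02 [242.7 285. ] [array([173.9, 284.9]), array([311.5, 285.1])]
```

View pics/w3.png

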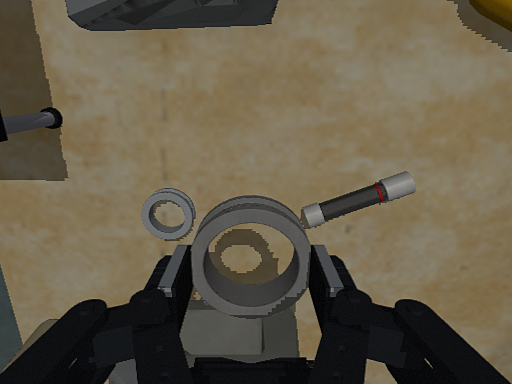

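The ring is held level: its top face is centred near (251,262), just between the pads. Next I'll move up and over to the rack, stopping short of nest_2 so the camera can see it.

Request:
arm_command(
  translation=[
    [0,0,-0.3],
    [0.15,-0.25,-0.33],
    [0.35,-0.5,-0.33],
    [0.5,-0.75,-0.33],
    [0.5,-0.8,-0.33],
  ],
  spin=[0,0,0,0,0],
)

```text
clock: 7.32
tool_pos: [0.5565, -0.0305, 0.2044]
ee_rot: [2.218, -2.22, -0.004]
ft_force: [-0.6, 0.3, -2.8]
width: 0.0561
grasp_force: 54.8
```

Request:
arm_command(
  translation=[
    [0.15,-0.3,0],
    [0.35,-0.5,0],
    [0.47,-0.64,0],
    [0.47,-0.64,0],
    [0.47,-0.64,0],
  ],
  spin=[0,0,0,0,0],
)

```text
clock: 7.95
tool_pos: [0.6513, -0.0987, 0.2063]
ee_rot: [2.223, -2.218, -0.003]
ft_force: [-0.6, 0.5, -2.1]
width: 0.0558
grasp_force: 54.8
```

```bash
python3 - <<'E'
from ring import *
s=readout.sense(); t=s['tool_pos'];print(s['clock'],t,s['ee_rot'],s['width'])
look('wrist','pics/w4.png',[('loose_ring_center',t[2]+.01),('rack_ring_a_center',.1),('ring_rack',.086)])
for y in (-.039,-.113,-.187,-.261): print(np.round(proj('wrist',[.656,y,.1 if y!=-.187 else .086]),0))
E
```

```text
7.95 [ 0.65127985 -0.09865832  0.20631722] [ 2.22292703 -2.2182953  -0.00268415] 0.05582191447550912
loose_ring_center 0.56 px [254.7 280.6] circ [ 0.6495 -0.1021] 0.0333 ell [ 0.6498 -0.1017] [0.0581 0.0673] 8132
rack_ring_a_center 0.64 px [226.  152.8] circ [ 0.656  -0.1129] 0.0309 ell [ 0.6557 -0.1122] [0.0586 0.0623] 1814
ring_rack 0.96 px [241.4  98.4] circ [ 0.6583 -0.1549] 0.0925 ell [ 0.6562 -0.1471] [0.0844 0.3639] 19104
ring_rack 0.23 px [473.6   6.7] circ [ 0.5    -0.2325] 0.042 ell [ 0.4913 -0.2348] [0.0141 0.0957] 1376
[244. 254.]
[243. 173.]
[243.  76.]
[242. -43.]
```

View pics/w4.png

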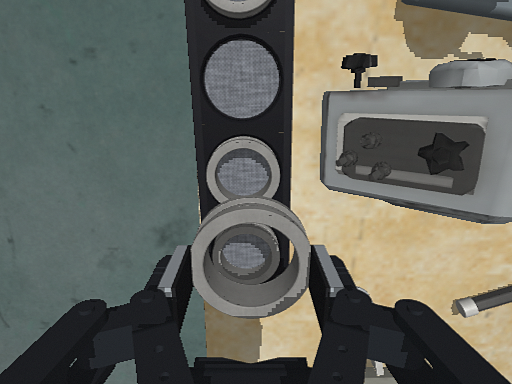

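```bash
python3 - <<'E'
from ring import *
from scipy.optimize import least_squares
s=readout.sense(); t=s['tool_pos']; p=vision.camera_params('wrist'); 
im=cv2.imread('pics/w4.png'); g=cv2.cvtColor(im,cv2.COLOR_BGR2GRAY)
m=(g>70).astype(np.uint8); m[:,:198]=0; m[:,288:]=0; m[:28]=0; m[128:]=0
m=cv2.morphologyEx(m,cv2.MORPH_CLOSE,np.ones((5,5)))
c=max(cv2.findContours(m,0,cv2.CHAIN_APPROX_NONE)[0],key=cv2.contourArea)
print('blob',cv2.boundingRect(c))
for z in(.08,.0845):
  w=np.array([ray('wrist',q,z,p)[:2] for q in c[:,0]],np.float32); print(z,cv2.fitEllipse(w),cv2.minEnclosingCircle(w))
for q in [(188,20),(201,215)]: print('L',ray('wrist',q,.086,p))
for q in [(294,20),(291,215)]: print('R',ray('wrist',q,.086,p))
vision.grab_frame('wrist')
d=nets.outline_of('wrist','loose_ring_center')[0]; 
k=max(cv2.findContours(d['pixels'].astype(np.uint8),0,cv2.CHAIN_APPROX_NONE)[0],key=len)[:,0]
print('ring box',k.min(0),k.max(0))
k=k[k[:,1]>272]
for dz in (.004,.007,.01):
  w=np.array([ray('wrist',q,t[2]+dz,p)[:2] for q in k])
  f=least_squares(lambda a:np.hypot(*(w-a[:2]).T)-a[2],[t[0],t[1],.03],loss='soft_l1',f_scale=.001); f2=least_squares(lambda a:np.hypot(*(w-a).T)-.03,t[:2],loss='soft_l1',f_scale=.001); print(dz,f.x,f2.x,f2.x-t[:2],f2.cost)
E
```

```text
blob (204, 40, 75, 78)
0.08 ((0.6577481627464294, -0.18425017595291138), (0.05806615948677063, 0.058695949614048004), 92.20742797851562) ((0.6577196717262268, -0.18455757200717926), 0.02995525486767292)
0.0845 ((0.6576255559921265, -0.1841936707496643), (0.0570981465280056, 0.05771743133664131), 92.20772552490234) ((0.6575976014137268, -0.1844959557056427), 0.02945760264992714)
L [ 0.69666468 -0.2258989   0.086     ]
L [ 0.69438333 -0.07039156  0.086     ]
R [ 0.61848933 -0.22606931  0.086     ]
R [ 0.61398356 -0.07061446  0.086     ]
ring box [191 195] [310 318]
0.004 [ 0.64991852 -0.09475122  0.03010279] [ 0.64992036 -0.09462502] [-0.00169693  0.00396286] 1.1763487406531514e-05
0.007 [ 0.64992949 -0.09661709  0.02944666] [ 0.64991639 -0.09729728] [-0.00170089  0.00129059] 1.3374240205704281e-05
0.01 [ 0.64994044 -0.09848312  0.02879067] [ 0.64990442 -0.0999651 ] [-0.00171286 -0.00137723] 2.0239390804474994e-05
```

Request:
arm_command(
  translation=[
    [0.2,-0.03,0],
    [0.4,-0.053,0.05],
    [0.58,-0.053,0.15],
    [0.58,-0.053,0.4],
    [0.58,-0.053,0.6],
    [0.58,-0.053,0.61],
    [0.58,-0.053,0.61],
  ],
  spin=[0,0,0,0,0,0,0],
)

```text
clock: 9.12
tool_pos: [0.6609, -0.1865, 0.1175]
ee_rot: [-2.224, 2.218, -0.003]
ft_force: [-0.2, -0.3, -1.2]
width: 0.0561
grasp_force: 54.9
```

```bash
python3 - <<'E'
from ring import *
s=readout.sense(); t=s['tool_pos'];print(s['clock'],t,s['ee_rot'],s['ft_force'])
look('wrist','pics/w5.png',[('loose_ring_center',t[2]+.004),('loose_ring_center',.094)])
E
```

```text
9.125 [ 0.66089394 -0.18651273  0.11745719] [-2.22350074  2.21838028 -0.00340493] [-0.198474   -0.29737827 -1.18082948]
loose_ring_center 0.67 px [249.6 281.6] circ [ 0.6585 -0.1867] 0.0348 ell [ 0.6592 -0.1861] [0.061  0.0696] 8128
loose_ring_center 0.67 px [249.6 281.6] circ [ 0.6582 -0.1704] 0.0417 ell [ 0.6593 -0.1697] [0.073  0.0838] 8128
```

View pics/w5.png

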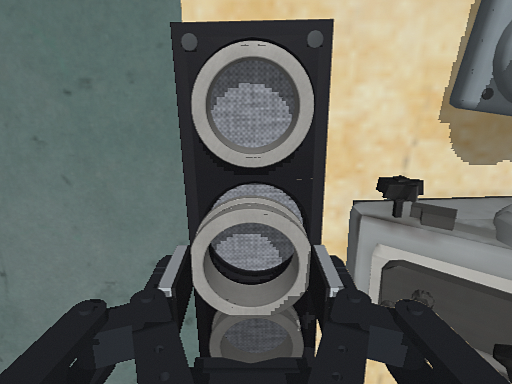

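```bash
cat > fit.py <<'E'
from ring import *
from scipy.optimize import least_squares
from scipy.spatial.transform import Rotation as R
def fit(t,imf,pads=272):
    p=vision.camera_params('wrist'); E=np.array(p['extrinsics']);K=np.array(p['intrinsics'])
    im=cv2.imread(imf); hsv=cv2.cvtColor(im,cv2.COLOR_BGR2HSV)
    m=((hsv[...,2]>145)&(hsv[...,1]<60)).astype(np.uint8); m[:28]=0;m[176:]=0;m[:,:186]=0;m[:,:]*=1;m[:,322:]=0
    c=max(cv2.findContours(m,0,cv2.CHAIN_APPROX_NONE)[0],key=cv2.contourArea)
    c=cv2.convexHull(c)[:,0].astype(float); print('nest1 box',c.min(0),c.max(0),len(c))
    d=nets.outline_of('wrist','loose_ring_center')
    d=[q for q in d if 240<q['centre'][1]<320][0]
    k=max(cv2.findContours(d['pixels'].astype(np.uint8),0,cv2.CHAIN_APPROX_NONE)[0],key=len)[:,0].astype(float); k=k[k[:,1]>pads]
    corners=np.array([[171,23],[334,19.]]) if imf.endswith('w5.png') else None
    def planes(a,uv,z):
        Rc=R.from_rotvec(a[1:4]).as_matrix()@E[:3,:3]; cam=-E[:3,:3].T@E[:3,3]+[0,0,a[0]]
        dd=(Rc.T@np.linalg.inv(K)@np.c_[uv,np.ones(len(uv))].T).T
        return (cam+dd*((z-cam[2])/dd[:,2])[:,None])[:,:2]
    def res(a):
        n1=a[4:6];yaw=a[6];ring=a[7:9]
        yd=np.array([-np.sin(yaw),np.cos(yaw)]);xd=np.array([yd[1],-yd[0]])
        w=planes(a,c,.1); o=[(np.hypot(*(w-n1).T)-.03)/.0005/np.sqrt(len(c)/8)]
        w=planes(a,k,t[2]+a[9]); o.append((np.hypot(*(w-ring).T)-.03)/.0005/np.sqrt(len(k)/8))
        if corners is not None: o.append(((planes(a,corners,.086)-np.array([n1-.04*yd+.04*xd,n1-.04*yd-.04*xd]))/.001).ravel())
        o+=[np.array([a[0]/.003]),a[1:4]/.01,[(a[9]-.010)/.001],[(yaw-.02)/.02]]
        return np.concatenate(o)
    f=least_squares(res,[0,0,0,0,t[0],t[1]-.074,0,t[0],t[1],.01],loss='soft_l1',x_scale=[.001]+[.01]*3+[.001]*2+[.01]+[.001]*3)
    a=f.x; yd=np.array([-np.sin(a[6]),np.cos(a[6])]); n2=a[4:6]+.074*yd
    print(np.round(a,4),'cost',round(f.cost,2)); print('n2',n2,'ring',a[7:9],'n2-ring mm',np.round((n2-a[7:9])*1e3,2))
    return a
E
python3 -c "
from fit import *
s=readout.sense(); fit(s['tool_pos'],'pics/w5.png')"
```

```text
nest1 box [192.  41.] [313. 166.] 52
[ 0.0032  0.0058  0.0025  0.002   0.6597 -0.2571  0.0156  0.6599 -0.1826
  0.0094] cost 4.36
n2 [ 0.65853477 -0.18314505] ring [ 0.65985138 -0.18256652] n2-ring mm [-1.32 -0.58]
```

Request:
arm_command(
  translation=[
    [0.004,0.009,0.04],
    [0.004,0.009,0.08],
    [0.004,0.009,0.11],
    [0.004,0.009,0.13],
    [0.004,0.009,0.14],
    [0.004,0.009,0.15],
    [0.004,0.009,0.15],
  ],
  spin=[0,0,0,0,0,0,0],
)

```text
clock: 10.2
tool_pos: [0.6589, -0.1866, 0.0931]
ee_rot: [-2.223, 2.219, 0.001]
ft_force: [-0.9, 2.0, -0.5]
width: 0.0562
grasp_force: 54.9
```

Request:
arm_command(
  translation=[
    [0,0,0.006],
    [0,0,0.012],
    [0,0,0.018],
    [0,0,0.018],
  ],
  spin=[0,0,0,0],
)

```text
clock: 10.7
tool_pos: [0.6586, -0.1868, 0.0904]
ee_rot: [2.223, -2.219, -0.001]
ft_force: [-2.1, 3.1, -0.9]
width: 0.0561
grasp_force: 55.0
```

Request:
arm_command(
  translation=[
    [0,0,0.004],
    [0,0,0.007],
    [0,0,0.007],
  ],
  spin=[0,0,0],
)

```text
clock: 11.08
tool_pos: [0.6586, -0.1868, 0.0902]
ee_rot: [-2.224, 2.219, 0.0]
ft_force: [-3.5, 5.2, 3.8]
width: 0.0558
grasp_force: 55.3
```

Request:
arm_command(
  translation=[
    [0,0,0],
    [0,0,0],
    [0,0,0],
    [0,0,0],
  ],
  spin=[0,0,0,0],
  hand=0.75,
)

```text
clock: 11.58
tool_pos: [0.6589, -0.1872, 0.0895]
ee_rot: [2.223, -2.22, 0.001]
ft_force: [0.4, 0.6, -0.2]
width: 0.075
grasp_force: 0.0
```

Request:
arm_command(
  translation=[
    [0,0,-0.1],
    [0,0,-0.3],
    [0,0,-0.6],
    [0,0,-0.9],
    [0,0,-0.9],
  ],
  spin=[0,0,0,0,0],
)

```text
clock: 12.2
tool_pos: [0.6608, -0.1878, 0.2312]
ee_rot: [-2.219, 2.215, -0.015]
ft_force: [-0.3, -0.3, 0.1]
width: 0.0747
grasp_force: 0.0
```

Request:
arm_command(
  translation=[
    [-0.2,0,0],
    [-0.4,0.0,0],
    [-0.5,0.0,0],
    [-0.5,0.0,0],
  ],
  spin=[0,0,0,0],
)

```text
clock: 12.7
tool_pos: [0.6588, -0.1112, 0.2249]
ee_rot: [-2.225, 2.218, -0.0]
ft_force: [0.1, -0.4, 0.9]
width: 0.0747
grasp_force: 0.0
```

```bash
python3 - <<'E'
from ring import *
s=readout.sense(); t=s['tool_pos'];print(s['clock'],t,s['ee_rot'],s['ft_force'])
im=vision.grab_frame('wrist'); cv2.imwrite('pics/w6.png',im[:,:,::-1])
E
```

```text
12.7 [ 0.65875109 -0.11124699  0.22487062] [-2.22492666e+00  2.21779806e+00 -4.99428216e-04] [ 0.05968153 -0.369923    0.85137644]
```

View pics/w6.png

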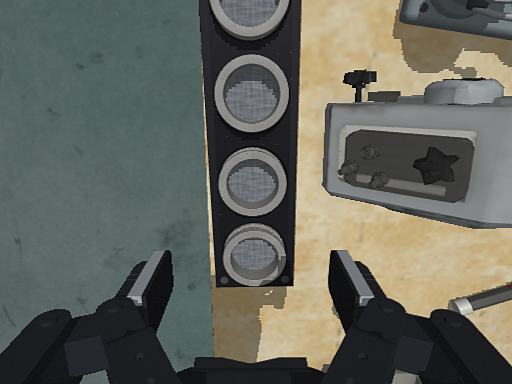

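The loose ring sits in nest_2 at (252,93) just like its neighbours, and it is released. Now for the setting ring.

Request:
arm_command(
  translation=[
    [-0.2,0.15,0],
    [-0.5,0.35,0],
    [-0.8,0.55,0],
    [-0.8,0.55,0],
  ],
  spin=[0,0,0,0],
)

```text
clock: 13.25
tool_pos: [0.5747, 0.0093, 0.2255]
ee_rot: [-2.226, 2.216, -0.001]
ft_force: [0.2, -0.3, -0.1]
width: 0.0751
grasp_force: 0.0
```

Request:
arm_command(
  translation=[
    [-0.3,0.2,0],
    [-0.5,0.38,0.1],
    [-0.5,0.38,0.4],
    [-0.5,0.38,0.7],
    [-0.5,0.38,0.7],
    [-0.5,0.38,0.7],
  ],
  spin=[0,0,0,0,0,0],
)

```text
clock: 14.0
tool_pos: [0.5205, 0.0823, 0.1214]
ee_rot: [-2.222, 2.219, -0.003]
ft_force: [0.7, -0.3, 0.7]
width: 0.0745
grasp_force: 0.0
```

```bash
python3 - <<'E'
from ring import *
s=readout.sense(); t=s['tool_pos'];print(s['clock'],t,s['ee_rot'],s['ft_force'])
look('wrist','pics/w7.png',[('setting_ring_center',.016),('setting_ring_center',.013)])
E
```

```text
14.0 [0.52046888 0.08225936 0.12141274] [-2.22151315  2.21885446 -0.00308801] [ 0.74893688 -0.25742944  0.73559945]
setting_ring_center 0.76 px [248.6 207.2] circ [0.5193 0.0844] 0.0267 ell [0.5186 0.0846] [0.049  0.0531] 1880
setting_ring_center 0.76 px [248.6 207.2] circ [0.5193 0.0854] 0.027 ell [0.5186 0.0856] [0.0496 0.0539] 1880
```

Request:
arm_command(
  translation=[
    [-0.02,0,0.3],
    [-0.02,0,0.6],
    [-0.02,0,0.73],
    [-0.02,0,0.773],
    [-0.02,0,0.773],
  ],
  spin=[0,0,0,0,0],
)

```text
clock: 14.78
tool_pos: [0.5197, 0.0861, 0.0046]
ee_rot: [-2.223, 2.218, -0.001]
ft_force: [0.5, -0.3, 0.5]
width: 0.0746
grasp_force: 0.0
```

Request:
arm_command(
  translation=[
    [0,0,0],
    [0,0,0],
    [0,0,0],
    [0,0,0],
    [0,0,0],
    [0,0,0],
    [0,0,0],
  ],
  spin=[0,0,0,0,0,0,0],
  hand=-0.4,
  force=50,
)

```text
clock: 15.65
tool_pos: [0.5199, 0.0862, 0.0054]
ee_rot: [-2.222, 2.217, -0.002]
ft_force: [-1.4, 0.3, 6.7]
width: 0.0465
grasp_force: 50.1
```

Request:
arm_command(
  translation=[
    [0,0,-0.2],
    [0,0,-0.5],
    [0,0,-0.8],
    [0,0,-1],
    [0,0,-1],
  ],
  spin=[0,0,0,0,0],
)

```text
clock: 16.27
tool_pos: [0.5204, 0.0863, 0.1569]
ee_rot: [-2.219, 2.215, -0.004]
ft_force: [0.3, 0.1, -1.9]
width: 0.047
grasp_force: 51.9
```

Request:
arm_command(
  translation=[
    [0,0,-0.3],
    [0.1,0.05,-0.5],
    [0.4,0.1,-0.5],
    [0.7,0.15,-0.5],
    [0.95,0.21,-0.5],
    [0.95,0.21,-0.5],
  ],
  spin=[0,0,0,0,0,0],
)

```text
clock: 17.02
tool_pos: [0.4864, -0.0587, 0.2279]
ee_rot: [2.219, -2.222, -0.002]
ft_force: [-0.3, -0.5, -1.3]
width: 0.0464
grasp_force: 52.1
```

Request:
arm_command(
  translation=[
    [0.3,0.05,0],
    [0.6,0.1,0],
    [0.9,0.2,0],
    [0.95,0.21,0],
    [0.95,0.21,0],
  ],
  spin=[0,0,0,0,0],
)

```text
clock: 17.65
tool_pos: [0.4562, -0.1991, 0.228]
ee_rot: [2.222, -2.22, -0.002]
ft_force: [-0.1, -0.0, -1.7]
width: 0.0465
grasp_force: 52.1
```

```bash
python3 - <<'E'
from ring import *
print(ray('top',(325.9,228.9),.109))
s=readout.sense(); t=s['tool_pos'];print(s['clock'],t,s['ee_rot'],s['ft_force'])
look('wrist','pics/w8.png',[('setting_ring_center',t[2]+.005),('bore_comparator',.085)])
print(proj('wrist',[.457,-.289,.109]))
E
```

```text
[ 0.46158495 -0.29062438  0.109     ]
17.65 [ 0.45620517 -0.19905362  0.22796076] [ 2.22243819e+00 -2.22018062e+00 -1.73922813e-03] [-0.14039359 -0.03394982 -1.6691536 ]
setting_ring_center 0.86 px [250.4 280.9] circ [ 0.4546 -0.199 ] 0.0288 ell [ 0.4546 -0.1986] [0.0502 0.058 ] 6026
bore_comparator 0.94 px [284.   79.4] circ [ 0.4268 -0.2831] 0.0756 ell [ 0.4308 -0.285 ] [0.0937 0.1631] 14328
[248.52066749  72.88169873]
```

View pics/w8.png

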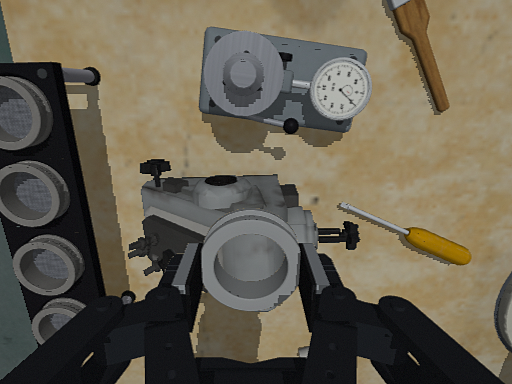

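The table is centred near (244,73) with the plug nose near (242,69). The setting ring is held level at about (251,260). I'll fit all of these with the corrected camera.

```bash
cat > plug.py <<'E'
from fit import *
A=[.0032,.0058,.0025,.002]
def planes(uv,z,p,a=A):
    E=np.array(p['extrinsics']);K=np.array(p['intrinsics'])
    Rc=R.from_rotvec(a[1:4]).as_matrix()@E[:3,:3]; cam=-E[:3,:3].T@E[:3,3]+[0,0,a[0]]
    dd=(Rc.T@np.linalg.inv(K)@np.c_[uv,np.ones(len(uv))].T).T
    return (cam+dd*((z-cam[2])/dd[:,2])[:,None])[:,:2]
def circ(w,c0,rr=None):
    if rr: return least_squares(lambda a:np.hypot(*(w-a).T)-rr,c0,loss='soft_l1',f_scale=.0007).x
    return least_squares(lambda a:np.hypot(*(w-a[:2]).T)-a[2],[*c0,.03],loss='soft_l1',f_scale=.0007).x
def handring(p,tz,pads=268):
    d=[q for q in nets.outline_of('wrist','setting_ring_center') if 240<q['centre'][1]<320][0]
    k=max(cv2.findContours(d['pixels'].astype(np.uint8),0,cv2.CHAIN_APPROX_NONE)[0],key=len)[:,0].astype(float)
    k=k[k[:,1]>pads]; w=planes(k,tz,p); return circ(w,w.mean(0)),circ(w,w.mean(0),.025)
E
python3 - <<'E'
from plug import *
s=readout.sense(); t=s['tool_pos']; p=vision.camera_params('wrist')
g=cv2.GaussianBlur(cv2.imread('pics/w8.png',0),(3,3),0)
def edges(c,r0,r1,angs):
    out=[]
    for a in angs:
        rs=np.arange(r0,r1,.5); x=c[0]+rs*np.cos(a); y=c[1]+rs*np.sin(a)
        v=cv2.remap(g,x[None].astype(np.float32),y[None].astype(np.float32),1)[0].astype(float)
        gr=np.abs(v[4:]-v[:-4]); i=gr.argmax(); out.append((x[i+2],y[i+2]))
    return np.array(out)
an=np.radians(np.r_[75:330:5])
e=edges((244,73),34,48,an); w=planes(e,.085,p); c=circ(w,w.mean(0)); print('table',c,circ(w,w.mean(0),.034), e.min(0),e.max(0))
e=edges((242,69),6,18,np.radians(np.r_[0:360:10])); 
for z in(.101,.109): w=planes(e,z,p); print('plug?',z,circ(w,w.mean(0)),e.mean(0))
print('ring',*handring(p,t[2]+.011),t[:2])
E
```

```text
table [ 0.4630784  -0.28702546  0.03404157] [ 0.46308889 -0.28702512] [200.0503749  29.0503749] [276.76608177 116.        ]
plug? 0.101 [ 0.46263855 -0.28768158  0.01012933] [242.38666547  70.64639668]
plug? 0.109 [ 0.46243043 -0.28747351  0.009832  ] [242.38666547  70.64639668]
ring [ 0.45554259 -0.1946422   0.02412308] [ 0.45557089 -0.19572079] [ 0.45667477 -0.19823894]
```

Request:
arm_command(
  translation=[
    [0.2,-0.047,0],
    [0.4,-0.047,0],
    [0.6,-0.047,0.05],
    [0.614,-0.047,0.25],
    [0.614,-0.047,0.45],
    [0.614,-0.047,0.52],
    [0.614,-0.047,0.52],
    [0.614,-0.047,0.52],
  ],
  spin=[0,0,0,0,0,0,0,0],
)

```text
clock: 18.85
tool_pos: [0.4645, -0.2915, 0.1521]
ee_rot: [-2.224, 2.218, -0.004]
ft_force: [0.5, -0.1, -0.8]
width: 0.0464
grasp_force: 52.1
```

```bash
python3 - <<'E'
from plug import *
s=readout.sense(); t=s['tool_pos']; p=vision.camera_params('wrist');print(s['clock'],t,s['ft_force'],s['grasp_force'])
im=vision.grab_frame('wrist');cv2.imwrite('pics/w9.png',im[:,:,::-1])
print('ring',*handring(p,t[2]+.011))
g=cv2.cvtColor(im,cv2.COLOR_RGB2GRAY)
print('expected plug top px, table near edge:', [np.round(proj('wrist',q,p),1) for q in([.4627,-.2873,.109],[.4627,-.2973,.109],[.4627,-.2773,.109],[.4627,-.3213,.085])])
for x in (244,250,256): print(x,g[190:320:3,x].tolist())
E
```

```text
18.85 [ 0.46450227 -0.29154141  0.15208887] [ 0.53691614 -0.14738042 -0.76502367] 52.088934152852744
ring [ 0.46324252 -0.28795841  0.02410847] [ 0.46320884 -0.28907092]
expected plug top px, table near edge: [array([251.2, 228.2]), array([251.3, 213.7]), array([251.2, 242.3]), array([251.4, 167. ])]
244 [104, 85, 69, 86, 101, 106, 80, 122, 122, 77, 122, 118, 118, 117, 118, 59, 51, 62, 54, 105, 106, 76, 134, 129, 129, 132, 136, 72, 71, 72, 14, 84, 83, 84, 82, 86, 105, 116, 116, 115, 97, 85, 31, 20]
250 [110, 69, 72, 107, 103, 110, 76, 120, 126, 83, 125, 117, 117, 116, 117, 56, 65, 49, 54, 107, 107, 78, 134, 131, 132, 131, 135, 74, 75, 74, 20, 83, 85, 83, 83, 84, 83, 117, 116, 114, 126, 68, 66, 72]
256 [109, 31, 72, 107, 105, 111, 85, 121, 122, 80, 118, 117, 117, 117, 117, 58, 62, 47, 60, 99, 106, 94, 78, 133, 128, 75, 76, 76, 71, 74, 29, 81, 82, 83, 81, 83, 102, 117, 115, 115, 117, 57, 63, 69]
```

Request:
arm_command(
  translation=[
    [-0.007,0.003,0.06],
    [-0.007,0.003,0.11],
    [-0.007,0.003,0.15],
    [-0.007,0.003,0.175],
    [-0.007,0.003,0.183],
    [-0.007,0.003,0.183],
    [-0.007,0.003,0.183],
  ],
  spin=[0,0,0,0,0,0,0],
)

```text
clock: 19.82
tool_pos: [0.4633, -0.2904, 0.1234]
ee_rot: [-2.223, 2.219, -0.001]
ft_force: [0.3, -0.2, -1.4]
width: 0.0461
grasp_force: 52.1
```

```bash
python3 - <<'E'
from plug import *
s=readout.sense(); t=s['tool_pos']; p=vision.camera_params('wrist');print(s['clock'],t,s['ee_rot'],s['ft_force'],s['grasp_force'])
im=vision.grab_frame('wrist');cv2.imwrite('pics/w10.png',im[:,:,::-1])
print('ring',*handring(p,t[2]+.011))
top=vision.grab_frame('top')
for q in nets.outline_of('top','setting_ring_center')[:3]: print(q['conf'],q['centre'])
print('expected',proj('top',[.4627,-.2873,t[2]+.011]))
E
```

```text
19.825 [ 0.46325508 -0.29044843  0.12341488] [-2.22327769e+00  2.21933797e+00 -8.61088310e-04] [ 0.30320187 -0.22737942 -1.37731243] 52.08330649067648
ring [ 0.46211462 -0.28688932  0.02401757] [ 0.46210365 -0.2880958 ]
0.61 [322.4, 230.1]
0.27 [237.6, 167.5]
expected [326.42359693 227.35019678]
```

```bash
python3 -c "
from station import r
print(r.job_done())"
```

```text
the job is handed in; nothing more can be done
None
```

The job is handed in, with no result shown. The loose ring is seated and released in nest_2. The setting ring is held level over the measuring plug, by my measurements about 9–10 mm clear and within about 1 mm of centre. I felt no contact with the gauges or comparator.

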